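# Restock the robot-battery charging lane, oldest first

## Robot

A 6-joint arm with a two-finger parallel gripper is mounted at the origin on the work surface. World frame = base frame: x ahead of the robot, y to its left, z up, the work surface at z = 0. Lengths are in m, angles in degrees, forces in N, time in s.
With the tool pointing down it reaches from about 0.325 to 0.775 m from the base axis. Payload 5.5 kg.
Tool frame: the origin (TCP) lies at the centre of the arm's flange, where the gripper is bolted on; the fingertips stand 182 mm ahead of it and the grasp point (between the pads) lies 163 mm ahead of it; z points along the fingers, y is the line along which they close (so a half turn about z gives the same grasp; the last joint's range is limited). The gripper opens to 88 mm and grips with 3 to 60 N. Pads are 20 mm wide; open, the fingers measure 115 mm over their backs; the gripper's body (75 mm by 178 mm) begins 61 mm behind the grasp point.
Start: joints at [-67.42, 5.22, 70.514, -0, 104.267, -3.249], TCP at [0.261, -0.54, 0.405] pointing down, gripper open.
Joint ranges: [-164.24, 164.24], [-49.07, 125.15], [9.68, 141.18], [-86.29, 266.29], [3.28, 154.24], [-151.56, 151.56]. Speed limits (degrees/s): [147.25, 147.25, 172.46, 180, 180, 180].

## Interface

Orientations are given as [roll, pitch, yaw] about the fixed x, y, z axes, in that order (R = Rz(yaw) Ry(pitch) Rx(roll)).
In Python, from station import r gives the robot as it stands. The module is installed in compiled form; this text tells all that it offers. Calls block until the motion is done:
- r.reach(position, orientation): joint-space move of the TCP to a pose.
- r.servo_line(position, rotation=None, speed=0.15): straight line of the TCP; rotation=None keeps the orientation; speed is the mean speed in m/s.
- r.move_joints(angles): joint-space move.
- r.let_go() and r.grab(squeeze=None): open the fingers fully, or close them until they stop; squeeze is the grip in N (None keeps the last).
- r.wait(seconds).
- r.inverse_kinematics(position, orientation): joint angles nearest the present ones, or None.
- r.sense(): the state.
- r.snapshot(name): name is "side" or "top" or "wrist"; returns a dict with "frame" (480x640x3 uint8, red, green, blue), "fx", "fy", "cx", "cy" (pixels), "R" (3x3) and "t" (3): a world point X has camera coordinates R X + t. Camera axes: x right, y down, z forward; pixel columns grow to the right and rows downward; lengths in m; the calibration is good to about 2 mm. A picture is of the moment at which its call begins. There is no depth.
A pose or a line that the arm cannot do raises r.IKError and nothing moves.
- r.hand_in(): hands the job in; it is judged then, once.
The state is a dict: "clock": time; "joints": joint angles; "joint_vel": joint speeds; "joint_torque": joint torques, N m; "tcp_pos": TCP position; "orientation": TCP orientation; "contact_force": force on the tool from outside, world axes, zero at the start; "torque": the same for the moment, N m; "opening": finger opening in m; "gripper_force": force on a finger pad.
Only numpy, scipy, OpenCV 4.12 (cv2) and the standard library are available. Lean on these libraries where they do the work, as an engineer would, in place of code of your own. Each camera call takes 0.05 s, during which the arm holds its last target. There are 200 camera calls.

## Task

Restock the battery lane first-in-first-out: draw the old battery pack out from under the charger and forward along its own lane until it rests against the front stop, without shifting the stop, then set (do not drop) the matching new pack from the bench into the same lane close behind it, touching or nearly so, upright and square to the lane. Leave the controller in the other lane and everything else on the bench where it is.

Things in the scene. Friction and masses are not known exactly. Their poses are not given: they have to be found in the camera images.
- rack: Fixed two-lane battery rack. Origin: underside, on the bench; x runs along the lanes from the front (nearest the robot) to the back, y left, z up. Lane floor at z = 12 mm. Lanes centred at y = +38 and -38 mm, each 63 mm wide; their walls reach z = 34, from x = -130 to 160; back wall at x = 152, z up to 62. A black charger overhangs the rear of both lanes.
- charger_edge (a point): Middle of the lower front edge of the charger, a fixed black unit over the lanes, at (60, 0, 215) mm in the rack's frame, axes as the rack's. The unit runs 125 mm back, 115 mm to each side and 75 mm up from here, on four 16 mm square posts at rack x = 78 and 168, y = +-105. In front of this edge the lanes are open above.
- stop_face (a point): Foot of the inner (+x) face of the front stop, midway across: a grey bar 168 mm wide across both lanes, 8 mm thick, top 54 mm above the bench; axes as the rack's. It is set anywhere from x = -120 to -100 mm in the rack's frame and held only by friction: a push of up to about 15 N along the lane leaves it, 18 N slides it.
- old_pack: The old battery pack, standing in one lane (handle along it), the front 20 to 35 mm of it out from under the charger's front edge, too little for a gripper coming straight down: black block 60 long (x) x 56 wide (y) x 75 mm tall, grey band round it, handle on top along x. Origin: centre of the underside, z up; 0.25 to 0.5 kg; front and back alike.
- new_pack: The new battery pack, the same kind, standing on the open bench: black block 60 long (x) x 56 wide (y) x 75 mm tall, grey band round it, handle on top along x. Origin: centre of the underside, z up; 0.25 to 0.5 kg; front and back alike.
- old_handle (a point): Centre of the handle bar of the old pack, 104 mm above its foot: 56 long (pack's x) x 14 wide (y) x 14 mm tall, top 111 mm above the foot, on two posts 14 x 14 mm, 22 mm tall, centred 21 mm either side. Pinch it across y; fingertips must stay above the block's top (75 mm).
- new_handle (a point): Centre of the handle bar of the new pack, 104 mm above its foot: 56 long (pack's x) x 14 wide (y) x 14 mm tall, top 111 mm above the foot, on two posts 14 x 14 mm, 22 mm tall, centred 21 mm either side. Pinch it across y; fingertips must stay above the block's top (75 mm).
- module: Robot controller, a plain grey box 70 x 54 x 46 mm standing in the other lane under the charger. Origin: centre of the underside. Not to be moved.
- flat_pack: Bystander: a different, flat battery without handle, 130 x 75 x 45 mm with a 12 mm raised block on top, lying on the bench. Origin: centre of the underside.
- cup: Bystander: red plastic cup, rim diameter 90 mm, 110 mm tall. Origin: centre of the underside.
- driver: Bystander: screwdriver lying on the bench along its x axis.
- motor: Bystander: small gear motor lying on the bench along its x axis, about 85 x 36 x 36 mm. Origin: middle of the underside.
- wrench: Bystander: wrench lying on the bench along its x axis.
- tape: Bystander: flat grey disc (reel), diameter 100, 22 mm tall. Origin: centre of the underside.
There are look-alikes about, which are no part of the job. Leave any blue, purple or yellow look-alike of the old_pack alone.

How it is judged:
By the outcome, as a careful person would: the job done as asked, in the order asked, and still so for the second after the job is handed in, with the robot touching nothing.
It also fails if it takes over 61 s, if anything falls off the work surface, if the arm or the gripper's body presses on something with over 40 N, if the wrist force passes 120 N, or if a joint passes its speed limit or range.

## Working session

There is one attempt and no reset: what is moved stays moved. The work goes in short steps, each a Python script; the robot and the scene stay as the last script left them, time stands still between calls to the robot, and variables do not carry over. Pictures are saved under pics/ and viewed, at most 10 in all, crops included, and the job is handed in when it is done.

```bash
mkdir -p pics; cat > h.py <<'E'
import numpy as np, cv2, json
from station import r
def snap(n,f):
    s=r.snapshot(n); cv2.imwrite(f"pics/{f}.png",s["frame"][:,:,::-1]); np.save(f"pics/{f}.npy",s,allow_pickle=True); return s
def load(f): return np.load(f"pics/{f}.npy",allow_pickle=True).item()
def ray(s,u,v):
    R=np.array(s["R"]);t=np.array(s["t"]);d=R.T@np.array([(u-s["cx"])/s["fx"],(v-s["cy"])/s["fy"],1]);return -R.T@t,d
def plane(s,u,v,z):
    o,d=ray(s,u,v);return o+d*(z-o[2])/d[2]
def proj(s,X):
    c=np.array(s["R"])@np.array(X)+np.array(s["t"]);return np.array([s["fx"]*c[0]/c[2]+s["cx"],s["fy"]*c[1]/c[2]+s["cy"]])
E
python3 - <<'E'
from h import *
for n in("top","side"):
    s=snap(n,n+"0"); print(n,-np.array(s["R"]).T@s["t"],s["fx"],np.round(s["R"],2).tolist())
print(r.sense())
E
```

```text
top [ 0.44107956 -0.02093111  1.2376365 ] 523.6104866697444 [[0.01, -1.0, -0.0], [-1.0, -0.01, -0.1], [0.1, 0.0, -1.0]]
side [ 0.29121213 -1.16664587  0.87264698] 517.1178194963176 [[0.97, -0.24, -0.01], [-0.13, -0.52, -0.85], [0.2, 0.82, -0.53]]
{'clock': 0.1, 'joints': array([-6.74233415e+01,  5.25928041e+00,  7.05744854e+01,  3.14093185e-04,
        1.04267815e+02, -3.24898455e+00]), 'joint_vel': array([-0.05184338, -0.09096325, -0.18140961,  0.01515609, -0.06296986,
        0.05844842]), 'joint_torque': array([ 2.89961179e-03, -4.47858202e+01, -4.07569599e+01,  6.99039269e-02,
        2.84153729e-02, -1.02435069e-04]), 'tcp_pos': array([ 0.26139656, -0.54012405,  0.40361948]), 'orientation': array([-1.79898600e+02, -6.06113419e-03,  2.58257148e+01]), 'contact_force': array([1.21160977, 0.31123657, 0.37576066]), 'torque': array([0.01721987, 0.02043641, 0.03940995]), 'gripper_force': 0.0, 'opening': 0.08767770848504226}
```

View pics/top0.png

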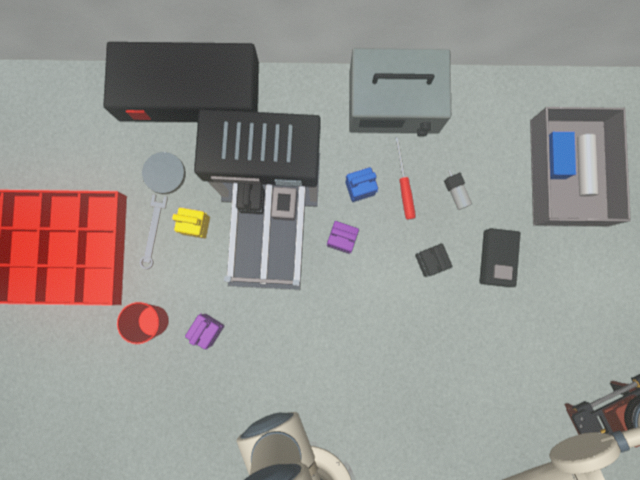

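View pics/side0.png

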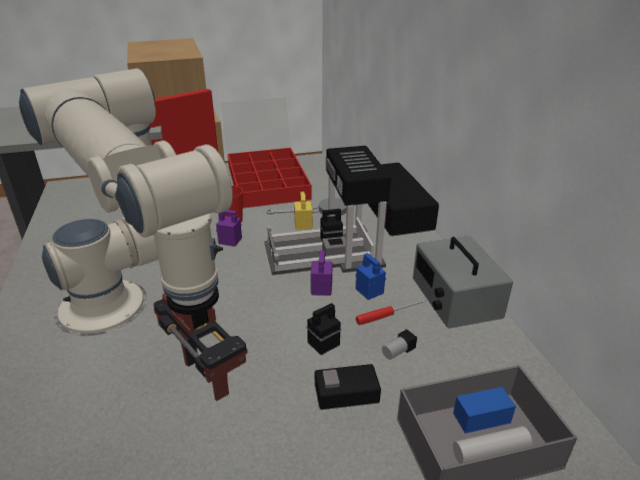

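The top view shows the old pack in the left (+y) lane at (250,197), the module at (284,203), the stop at about (265,285), the new pack at (433,260) and the flat pack at (500,257). I'll enlarge the key areas.

```bash
python3 - <<'E'
from h import *
a=cv2.imread("pics/top0.png");b=cv2.imread("pics/side0.png")
f=lambda i,x,y,w,h,k:cv2.resize(i[y:y+h,x:x+w],None,fx=k,fy=k,interpolation=cv2.INTER_CUBIC)
c=np.zeros((600,800,3),np.uint8)
c[:600,:480]=f(a,210,170,120,150,4)[:600]
c[:300,490:790]=f(a,408,235,50,50,6)
c[300:600,490:790]=f(b,290,295,60,60,5)
c=cv2.convertScaleAbs(c,alpha=1.5,beta=15)
cv2.imwrite("pics/crop1.png",c)
cv2.imwrite("pics/crop2.png",cv2.convertScaleAbs(f(b,260,180,133,100,6),alpha=1.5,beta=15))
E
```

```text
(no output)
```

View pics/crop1.png

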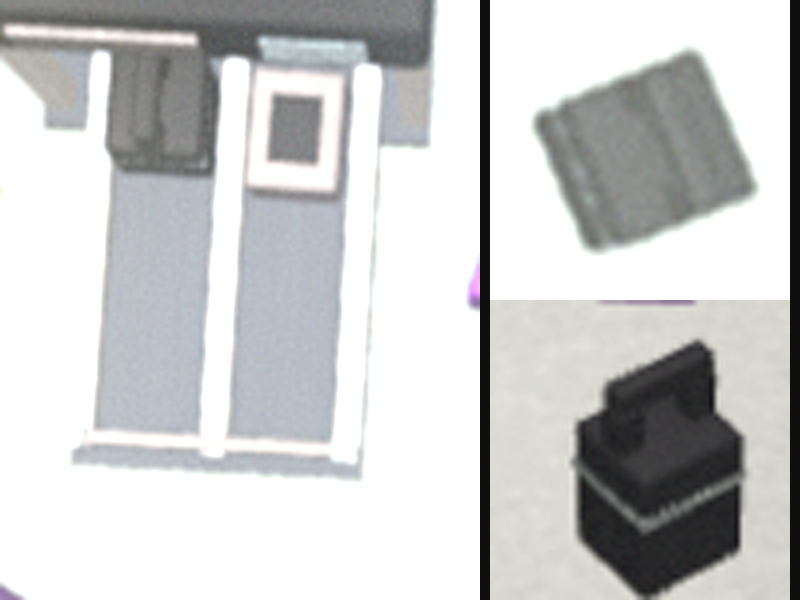

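View pics/crop2.png

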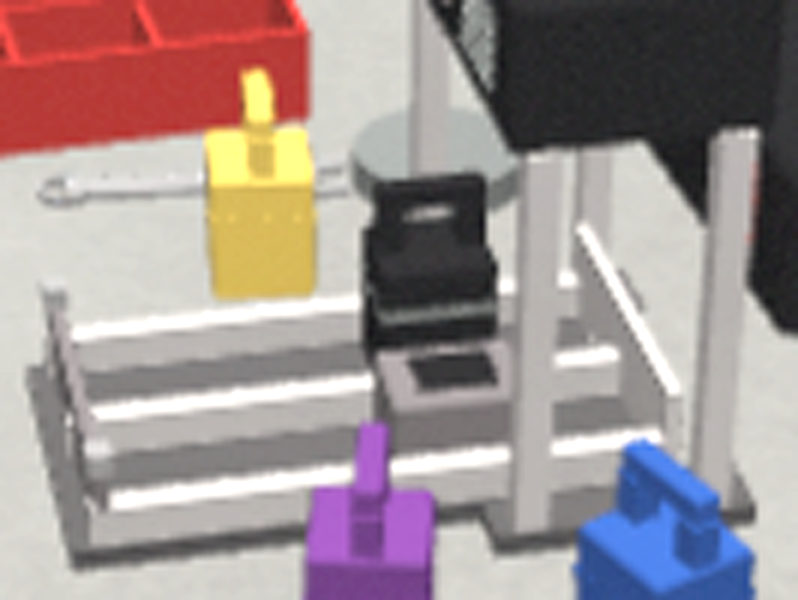

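Crop 1 shows the centre wall running from top px (268.8,185) to (263.3,284). The stop's top is the pale line from about (231,279) to (295,282), and the old pack is in the +y lane with its front at about (250,212). I'll turn these into a rough pose, then look closer with the wrist camera.

```bash
python3 - <<'E'
from h import *
s=load("top0")
P=lambda u,v,z:plane(s,u,v,z)[:2]
a=P(268.75,185,.034);b=P(263.25,283.75,.034);d=a-b;yaw=np.degrees(np.arctan2(d[1],d[0]))
print("wall",a,b,yaw,"stop ends",P(231,279.3,.054),P(295,282.3,.054),"plate front",P(265,287,0))
g=s["frame"][240:285,412:456].max(2)<90
cs,_=cv2.findContours(g.astype(np.uint8),cv2.RETR_EXTERNAL,2);c=max(cs,key=cv2.contourArea)+[[412,240]]
R=cv2.minAreaRect(c.astype(np.float32));print(R)
# handle top visible face approx
print("newpack",P(*R[0],.08))
# charger front edge
x,y=P(266,180,.29);print(x,y)
# try moving above the rack front
for p in ([.36,.02,.45],[.42,.02,.45],[.45,.02,.40]):
  for yw in (0,180): print(p,yw,r.inverse_kinematics(p,[180,0,yw]))
r.reach([.40,-.02,.45],[180,0,0]); print(r.sense()["clock"])
s=snap("wrist","w1");print(-np.array(s["R"]).T@s["t"],s["fx"],np.round(s["R"],2).tolist())
E
```

```text
wall [0.70142111 0.09537361] [0.47105205 0.10294847] -1.8832875520370744 stop ends [0.47963229 0.17393867] [0.47474699 0.02932614] plate front [0.4643097  0.10214713]
((433.27587890625, 260.1896667480469), (25.068870544433594, 28.96847152709961), 68.19859313964844)
newpack [ 0.52685335 -0.27722637]
0.6553425724042421 0.07590639904385713
[0.36, 0.02, 0.45] 0 [-2.23114615e+00 -3.07258888e+01  9.65998042e+01 -2.54444375e-14
  1.14126085e+02  8.77688539e+01]
[0.36, 0.02, 0.45] 180 [ -2.23114615 -30.72588881  96.59980422   0.         114.12608459
 -92.23114615]
[0.42, 0.02, 0.45] 0 [-1.91173261e+00 -2.14561087e+01  9.00765841e+01 -2.54444375e-14
  1.11379525e+02  8.80882674e+01]
[0.42, 0.02, 0.45] 180 [ -1.91173261 -21.45610866  90.07658412   0.         111.37952454
 -91.91173261]
[0.45, 0.02, 0.4] 0 [-1.78405802e+00 -1.79676699e+01  9.24840649e+01 -2.54444375e-14
  1.05483605e+02  8.82159420e+01]
[0.45, 0.02, 0.4] 180 [ -1.78405802 -17.9676699   92.48406494   0.         105.48360496
 -91.78405802]
2.05
[ 0.4748526  -0.02075727  0.4295308 ] 426.0088802445147 [[-0.0, -1.0, -0.0], [-0.96, 0.0, 0.27], [-0.27, 0.0, -0.96]]
```

View pics/w1.png

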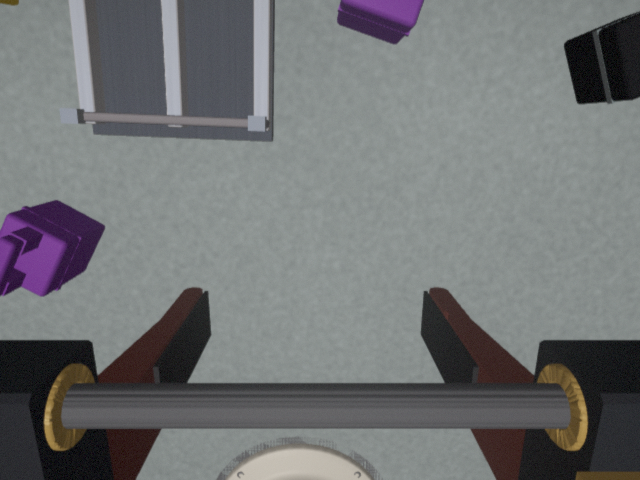

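The wrist view shows the stop bar ending at about (62,116) and (268,124), and the new pack at top right at about (605,70). At yaw 0 the camera sits ahead of the tool. I'll take one close view over the new pack and one over the rack.

```bash
python3 - <<'E'
from h import *
r.reach([.42,-.27,.45],[180,0,0]); r.wait(.2); s1=snap("wrist","wn")
r.reach([.47,.09,.49],[180,0,0]); r.wait(.2); s2=snap("wrist","wr"); print(r.sense()["clock"],r.sense()["tcp_pos"])
a=s1["frame"][:300,:,::-1];b=s2["frame"][:300,:,::-1]
cv2.imwrite("pics/c3.png",np.vstack([cv2.convertScaleAbs(x,alpha=1.5,beta=15) for x in (a,b)]))
E
```

```text
4.95 [0.47020743 0.08920874 0.48984114]
```

View pics/c3.png

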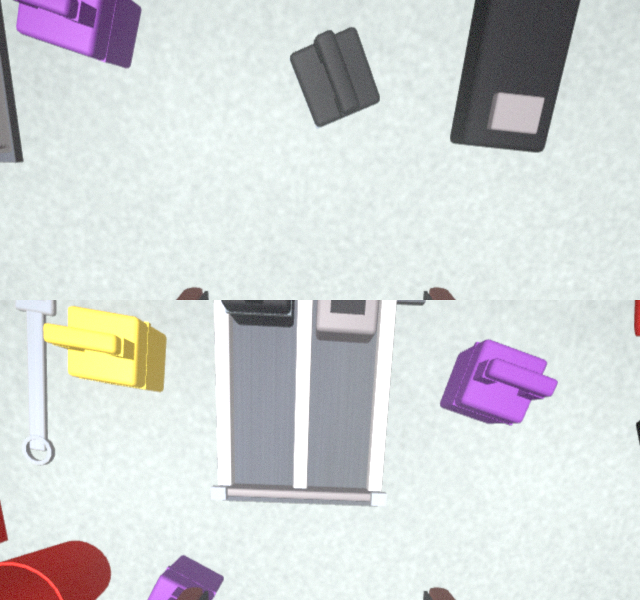

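The top half (`wn`) shows the new pack's block with corners near (293,57), (352,28), (379,100) and (320,126). The bottom half (`wr`) shows the centre wall from (304,0) to (300,188), the stop at row ~195 and the old pack's front foot at row ~23 around col 265. I'll fit these numerically.

```bash
python3 - <<'E'
from h import *
s=load("wn");g=s["frame"].max(2)
m=np.zeros_like(g);m[10:145,270:400]=(g[10:145,270:400]<75)
m=cv2.morphologyEx(m,cv2.MORPH_OPEN,np.ones((25,25),np.uint8))
c=max(cv2.findContours(m,0,2)[0],key=cv2.contourArea)[:,0]
X=np.array([plane(s,u,v,.075)[:2] for u,v in c],np.float32)*1000
print("new",cv2.minAreaRect(X))
h=np.array([plane(s,u,v,.111)[:2] for u,v in((325,38),(347,108))]);print("handle",h,h.mean(0),np.linalg.norm(h[0]-h[1]))
# bright profile
s=load("wr");g=s["frame"].astype(float).mean(2)
L=[];
for v in range(40,180,4):
    for z,lo,hi in((.034,285,325),):
        p=g[v,lo:hi];t=(p.max()+p.min())/2;i=np.where(p>t)[0]
        L.append([*plane(s,lo+i[0],v,z)[:2],*plane(s,lo+i[-1]+1,v,z)[:2]])
L=np.array(L);mid=(L[:,:2]+L[:,2:])/2;k=np.polyfit(mid[:,0],mid[:,1],1)
print("wall width",np.mean(L[:,1]-L[:,3]),"yaw",np.degrees(np.arctan(k[0])),"y at .6",np.polyval(k,.6), "resid",np.std(mid[:,1]-np.polyval(k,mid[:,0])))
print("col265",[ (v,int(g[v,265])) for v in range(0,40)])
print("col265s",[ (v,int(g[v,265])) for v in range(176,212)])
print("col340s",[ (v,int(g[v,345])) for v in range(176,212)])
print("row5",[ (u,int(g[5,u])) for u in range(215,300,2)])
T=load("top0");gt=T["frame"].astype(float).mean(2)
for v in(190,195,200,204,208,212,214): print(v,gt[v,232:274].astype(int).tolist())
print("col255top",gt[180:222,255].astype(int).tolist())
E
```

```text
new ((533.8033447265625, -283.1958923339844), (62.696075439453125, 54.711387634277344), 22.37036895751953)
handle [[ 0.55376838 -0.2752753 ]
 [ 0.50816198 -0.29128376]] [ 0.53096518 -0.28327953] 0.04833440293575617
wall width 0.013316279468807344 yaw -2.3551609804773395 y at .6 0.10017213405254441 resid 0.00018848205938038753
col265 [(0, 55), (1, 54), (2, 52), (3, 46), (4, 47), (5, 35), (6, 36), (7, 33), (8, 26), (9, 30), (10, 31), (11, 27), (12, 38), (13, 58), (14, 72), (15, 52), (16, 34), (17, 28), (18, 26), (19, 34), (20, 29), (21, 33), (22, 37), (23, 37), (24, 31), (25, 42), (26, 72), (27, 88), (28, 94), (29, 92), (30, 89), (31, 88), (32, 90), (33, 91), (34, 91), (35, 91), (36, 91), (37, 91), (38, 92), (39, 93)]
col265s [(176, 93), (177, 95), (178, 95), (179, 99), (180, 95), (181, 96), (182, 96), (183, 92), (184, 88), (185, 73), (186, 68), (187, 72), (188, 73), (189, 93), (190, 122), (191, 138), (192, 143), (193, 140), (194, 136), (195, 131), (196, 115), (197, 95), (198, 98), (199, 92), (200, 99), (201, 105), (202, 123), (203, 148), (204, 151), (205, 149), (206, 150), (207, 149),
[... 1777 characters left out ...]
65, 62, 64, 60, 69, 71, 69, 71, 72, 72, 74, 66, 62, 60, 68, 56, 79, 158, 213, 215, 210, 209, 207, 179, 131, 147, 167]
212 [208, 213, 210, 211, 204, 153, 109, 98, 86, 64, 65, 67, 66, 65, 61, 64, 62, 61, 62, 63, 64, 65, 61, 64, 59, 62, 63, 60, 68, 61, 55, 91, 162, 210, 213, 211, 210, 205, 158, 129, 157, 166]
214 [211, 213, 211, 210, 202, 140, 107, 111, 113, 114, 109, 113, 111, 114, 111, 112, 109, 104, 105, 106, 103, 102, 98, 99, 94, 92, 90, 89, 92, 90, 92, 114, 167, 208, 214, 210, 210, 202, 150, 131, 160, 169]
col255top [145, 98, 73, 72, 72, 73, 75, 75, 75, 75, 75, 75, 76, 78, 80, 76, 75, 79, 80, 78, 79, 80, 83, 78, 83, 86, 84, 78, 72, 59, 62, 64, 64, 72, 99, 115, 115, 115, 117, 115, 116, 117]
```

```bash
python3 - <<'E'
from h import *
w=load("wr");T=load("top0");yaw=np.radians(-2.36)
ex=np.array([np.cos(yaw),np.sin(yaw)]);ey=np.array([-ex[1],ex[0]])
O=np.array([.6,.1002])
f=lambda n,s,u,v,z:print(n,np.round(plane(s,u,v,z)[:2],4),"rack(mm, x0 rel .600)",np.round(1000*np.array([(plane(s,u,v,z)[:2]-O)@ex,(plane(s,u,v,z)[:2]-O)@ey]),1))
f("front foot wr",w,265,25.8,.012);f("front top wr",w,265,4,.087)
f("front foot top",T,252,213.3,.012);f("front top top",T,252,207.3,.087)
f("handle top",T,245.5,195,.123);f("handle L",T,242.5,195,.123);f("handle R",T,248.3,195,.123);f("handle front",T,246,203.3,.123)
f("pack L",T,236.7,195,.087)
f("row5 L",w,223.5,5,.087);f("row5 R",w,293,5,.087)
f("stop inner top edge",w,265,189,.054);f("stop outer top",w,265,196.3,.054);f("plate front z12",w,265,202,.012);f("plate front z0",w,265,202,0.0)
f("charger lower edge",T,266,180,.215);f("charger lower edge",T,266,185,.215)
# feasibility of tilted grasp
lane=O+.038*ey
for tilt in(30,40,45):
  R=None
  from scipy.spatial.transform import Rotation as Ro
  for yw in(0,180):
    # tool z tilted from down towards +rack x
    M=Ro.from_euler('z',-2.36,degrees=True)*Ro.from_euler('y',-tilt,degrees=True)*Ro.from_euler('x',180,degrees=True)*Ro.from_euler('z',yw,degrees=True)
    zt=M.apply([0,0,1]);e=M.as_euler('xyz',degrees=True)
    for gx in(.045,-.08):
      g=np.array([*(lane+gx*ex),.116]);q=r.inverse_kinematics(g-.163*zt,e);print(tilt,yw,gx,zt.round(2),None if q is None else q.round(0))
E
```

```text
front foot wr [0.6396 0.1377] rack(mm, x0 rel .600) [38.  39.1]
front top wr [0.6399 0.1291] rack(mm, x0 rel .600) [38.7 30.5]
front foot top [0.6376 0.1357] rack(mm, x0 rel .600) [36.1 37. ]
front top top [0.6391 0.1264] rack(mm, x0 rel .600) [38.  27.8]
handle top [0.6596 0.1365] rack(mm, x0 rel .600) [58.  38.7]
handle L [0.6595 0.143 ] rack(mm, x0 rel .600) [57.7 45.2]
handle R [0.6597 0.1305] rack(mm, x0 rel .600) [58.4 32.7]
handle front [0.6414 0.135 ] rack(mm, x0 rel .600) [40.  36.4]
pack L [0.6664 0.1612] rack(mm, x0 rel .600) [63.8 63.7]
row5 L [0.6393 0.1625] rack(mm, x0 rel .600) [36.7 63.9]
row5 R [0.6392 0.1066] rack(mm, x0 rel .600) [38.9  8. ]
stop inner top edge [0.4864 0.1383] rack(mm, x0 rel .600) [-115.1   33.4]
stop outer top [0.4793 0.1385] rack(mm, x0 rel .600) [-122.2   33.3]
plate front z12 [0.4664 0.1438] rack(mm, x0 rel .600) [-135.3   38. ]
plate front z0 [0.4643 0.1452] rack(mm, x0 rel .600) [-137.4   39.4]
charger lower edge [0.6723 0.0836] rack(mm, x0 rel .600) [ 72.9 -13.6]
charger lower edge [0.6622 0.0833] rack(mm, x0 rel .600) [ 62.8 -14.3]
30 0 0.045 [ 0.5  -0.02 -0.87] [ 13.  -8. 101.  -9.  58. 108.]
30 0 -0.08 [ 0.5  -0.02 -0.87] [ 18. -28. 117. -11.  63. 112.]
30 180 0.045 [ 0.5  -0.02 -0.87] [ 13.  -8. 101.  -9.  58. -72.]
30 180 -0.08 [ 0.5  -0.02 -0.87] [ 18. -28. 117. -11.  63. -68.]
40 0 0.045 [ 0.64 -0.03 -0.77] [ 14. -14. 109. -15.  47. 113.]
40 0 -0.08 [ 0.64 -0.03 -0.77] [ 20. -36. 125. -18.  54. 118.]
40 180 0.045 [ 0.64 -0.03 -0.77] [ 14. -14. 109. -15.  47. -67.]
40 180 -0.08 [ 0.64 -0.03 -0.77] [ 20. -36. 125. -18.  54. -62.]
45 0 0.045 [ 0.71 -0.03 -0.71] [ 15. -16. 114. -19.  41. 117.]
45 0 -0.08 [ 0.71 -0.03 -0.71] [ 22. -39. 129. -22.  50. 122.]
45 180 0.045 [ 0.71 -0.03 -0.71] [ 15. -16. 114. -19.  41. -63.]
45 180 -0.08 [ 0.71 -0.03 -0.71] [ 22. -39. 129. -22.  50. -58.]
```

Both views agree. The rack's yaw is -2.4°, the old pack's front is at rack x≈38 (22–25 mm out) and its handle is on the lane centre. The stop's inner face is near -115. I'll grasp tilted 40° under the charger.

```bash
cat >> h.py <<'E'
from scipy.spatial.transform import Rotation as Ro
YAW=-2.36;c_,s_=np.cos(np.radians(YAW)),np.sin(np.radians(YAW));EX=np.array([c_,s_,0]);EY=np.array([-s_,c_,0]);O=np.array([.6,.1002,0])
def ori(yaw,tilt=0):
    M=Ro.from_euler('z',yaw,degrees=True)*Ro.from_euler('y',-tilt,degrees=True)*Ro.from_euler('x',180,degrees=True)
    return M.as_euler('xyz',degrees=True),M.apply([0,0,1])
def rk(x,y,z): return O+EX*x+EY*y+np.array([0,0,z])
def st():
    q=r.sense();F=q["contact_force"];return round(q["clock"],2),"Frack",np.round([F@EX,F@EY,F[2]],1),"open",round(q["opening"],4),"tcp",np.round(q["tcp_pos"],4)
E
python3 - <<'E'
from h import *
e,z=ori(YAW,40);g=rk(.058,.038,.119)
r.reach(g-(.163+.11)*z,e);print(st())
r.servo_line(g-.163*z,speed=.12);r.wait(.2);print(st())
r.grab(30);r.wait(.2);print(st(),r.sense()["gripper_force"])
g=g-EX*.03
r.servo_line(g-.163*z,speed=.06);print(st())
g=g-EX*.105
r.servo_line(g-.163*z,speed=.1);r.wait(.2);print(st(),r.sense()["gripper_force"])
s=snap("side","s1");t=snap("top","t1");a=s["frame"][150:350,200:440,::-1];b=t["frame"][130:330,180:360,::-1]
cv2.imwrite("pics/c4.png",cv2.convertScaleAbs(cv2.resize(np.hstack([a,b]),None,fx=1.9,fy=1.9),alpha=1.4,beta=10))
E
```

```text
(5.87, 'Frack', array([-0.1,  0.6,  1.1]), 'open', 0.0879, 'tcp', array([0.4843, 0.1428, 0.3292]))
(7.13, 'Frack', array([ 0.7, -0.4, -0.3]), 'open', 0.0874, 'tcp', array([0.5548, 0.1402, 0.2448]))
(8.46, 'Frack', array([-2. ,  0.6, -0.2]), 'open', 0.0137, 'tcp', array([0.5548, 0.1401, 0.2438])) 29.990766942501068
(9.11, 'Frack', array([-0.7,  1.3, -1.8]), 'open', 0.0139, 'tcp', array([0.5246, 0.1414, 0.2439]))
(10.51, 'Frack', array([-2. ,  1.3, -0.4]), 'open', 0.0139, 'tcp', array([0.4202, 0.1457, 0.2438])) 29.98773604631424
```

View pics/c4.png

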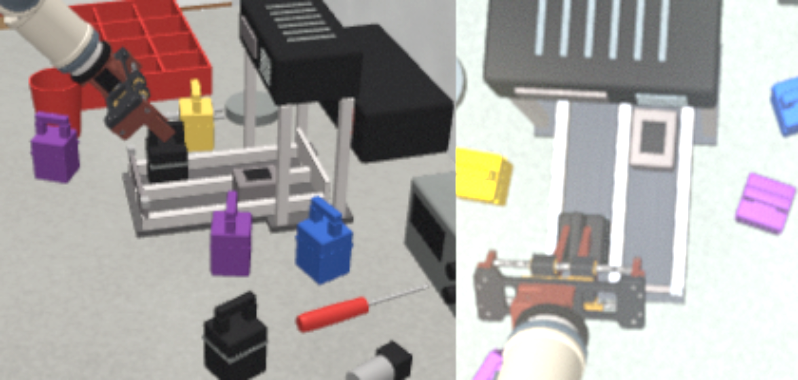

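The pack is drawn out upright in its lane and is close to the stop. Now I'll creep forward, watching the force.

```bash
python3 - <<'E'
from h import *
p=r.sense()["tcp_pos"];e,z=ori(YAW,40)
p=rk(.058-.135,.038,.119)-.163*z
r.servo_line(p-EX*.010,speed=.04);r.wait(.15)
f0=np.mean([r.sense()["contact_force"]@EX for _ in range(5)]);print(f0)
for i in range(24):
    r.servo_line(p-EX*(.011+i*.001),speed=.015);r.wait(.04)
    f=np.mean([r.sense()["contact_force"]@EX for _ in range(3)]);print(i,round(f,1),np.round((r.sense()["tcp_pos"]-p)@EX,4),end="; ")
    if f>f0+4.5: break
print(st())
E
```

```text
-1.0264026573660332
0 0.1 -0.011; 1 1.4 -0.012; 2 -0.4 -0.0131; 3 -0.3 -0.0141; 4 -0.3 -0.0151; 5 0.6 -0.0161; 6 -0.4 -0.0171; 7 4.5 -0.0179; (13.49, 'Frack', array([ 4.5, -0.1, -6. ]), 'open', 0.0139, 'tcp', array([0.4021, 0.1464, 0.2439]))
```

Contact came at pack-front rack x≈-114.5, which matches the measured stop. Next I'll release, back off, and pick up the new pack.

```bash
python3 - <<'E'
from h import *
e,z=ori(YAW,40)
r.let_go();r.wait(.1);print(st())
p=np.array(r.sense()["tcp_pos"])
r.servo_line(p-.12*z,speed=.15)
e2,_=ori(22,0)
n=np.array([.532,-.283,.267])
r.reach(n+[0,0,.13],e2)
t=snap("top","t2")
r.servo_line(n,speed=.12);r.wait(.2);print(st())
r.grab(35);r.wait(.2);print(st(),r.sense()["gripper_force"])
f0=r.sense()["contact_force"][2]
r.servo_line(n+[0,0,.14],speed=.12);r.wait(.3);print(st(),"weight",f0-r.sense()["contact_force"][2])
w=snap("wrist","w3");s=snap("side","s3")
a=t["frame"][160:320,200:360,::-1];b=s["frame"][150:390,200:440,::-1]
cv2.imwrite("pics/c5.png",cv2.convertScaleAbs(np.hstack([cv2.resize(a,(400,400),interpolation=2),cv2.resize(b,(400,400))]),alpha=1.4,beta=10))
E
```

```text
(14.8, 'Frack', array([ 0.1,  0.2, -0.8]), 'open', 0.0877, 'tcp', array([0.402 , 0.1464, 0.2438]))Traceback (most recent call last):
  File "<stdin>", line 5, in <module>
station.IKError: the arm cannot follow that straight line within its joint ranges
```

The retreat along the tool axis is out of joint range. Going straight up also clears the handle, because the fingers straddle it.

```bash
python3 - <<'E'
from h import *
p=np.array(r.sense()["tcp_pos"])
r.servo_line(p+[0,0,.13],speed=.12);print(st())
e2,_=ori(22,0)
n=np.array([.532,-.283,.267])
r.reach(n+[0,0,.13],e2)
t=snap("top","t2")
r.servo_line(n,speed=.12);r.wait(.2);print(st())
r.grab(35);r.wait(.2);print(st(),r.sense()["gripper_force"])
f0=r.sense()["contact_force"][2]
r.servo_line(n+[0,0,.14],speed=.12);r.wait(.3);print(st(),"weight",f0-r.sense()["contact_force"][2])
w=snap("wrist","w3");s=snap("side","s3")
a=t["frame"][160:320,200:360,::-1];b=s["frame"][150:390,200:440,::-1]
cv2.imwrite("pics/c5.png",cv2.convertScaleAbs(np.hstack([cv2.resize(a,(400,400),interpolation=2),cv2.resize(b,(400,400))]),alpha=1.4,beta=10))
E
```

```text
(16.03, 'Frack', array([ 0.6,  0.2, -0.6]), 'open', 0.0877, 'tcp', array([0.4019, 0.1464, 0.3727]))
(19.08, 'Frack', array([ 0.7, -0.1, -0.3]), 'open', 0.0879, 'tcp', array([ 0.5321, -0.2831,  0.2679]))
(20.41, 'Frack', array([-0.2, -0.3, -1.2]), 'open', 0.0139, 'tcp', array([ 0.532 , -0.283 ,  0.2669])) 34.99489903450012
(22.02, 'Frack', array([-0.6, -0.1, -4.8]), 'open', 0.0136, 'tcp', array([ 0.532 , -0.283 ,  0.4066])) weight 3.6559266190120674
```

View pics/c5.png

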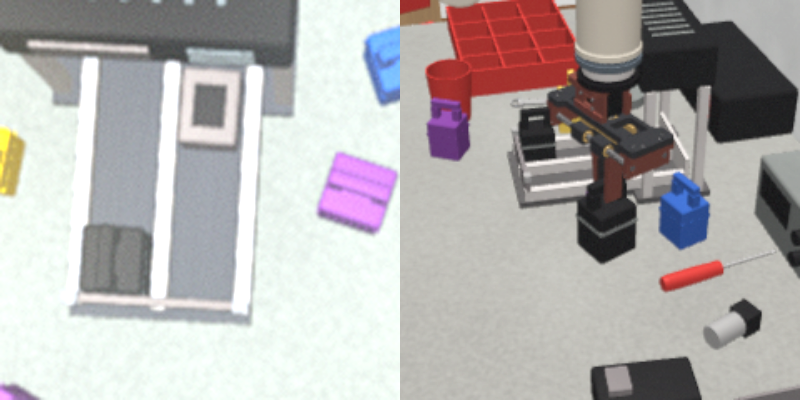

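The old pack sits square against the stop, and the new pack is held upright (3.7 N). I'll carry it over and lower it with about 5 mm of clearance behind the old pack, then slide it gently to contact.

```bash
python3 - <<'E'
from h import *
e,_=ori(YAW,0)
r.reach([.50,.0,.43],e);r.reach(rk(-.0195,.038,.40),e);r.wait(.2);print(st())
r.servo_line(rk(-.0195,.038,.300),speed=.1);print(st())
r.servo_line(rk(-.0195,.038,.284),speed=.04);r.wait(.2)
m=lambda:np.mean([r.sense()["contact_force"] for _ in range(3)],0)
f0=m()
for i in range(12):
    r.servo_line(rk(-.0195,.038,.283-.0005*i),speed=.02);r.wait(.05)
    f=m();print(i,np.round(f-f0,1),end=" ")
    if f[2]-f0[2]>2: break
z=.283-.0005*i;print(st());open("z.txt","w").write(str(z))
r.wait(.1);f1=m()@EX
for i in range(12):
    r.servo_line(rk(-.0195-.001*(i+1),.038,z),speed=.015);r.wait(.05)
    f=m()@EX-f1;print(i,round(f,1),end="; ")
    if f>3.5: break
print(st())
s=snap("side","s4");t=snap("top","t4");a=t["frame"][160:320,200:360,::-1];b=s["frame"][150:300,230:380,::-1]
cv2.imwrite("pics/c6.png",cv2.convertScaleAbs(np.hstack([cv2.resize(a,(400,400),interpolation=2),cv2.resize(b,(400,400))]),alpha=1.4,beta=10))
E
```

```text
(24.12, 'Frack', array([-0.4,  0.4, -3.9]), 'open', 0.0139, 'tcp', array([0.582 , 0.1377, 0.4008]))
(25.27, 'Frack', array([-0.4,  0.9, -4. ]), 'open', 0.0137, 'tcp', array([0.5823, 0.139 , 0.3011]))
0 [-0.5 -0.  -0.7] 1 [-0.1  0.7 -0.4] 2 [-1.   0.7 -0.5] 3 [-1.3 -0.  -0.5] 4 [-1.1  0.7 -0.2] 5 [-0.4  0.2 -1.3] 6 [-1.5 -0.1 -0.5] 7 [-0.8  0.2 -0.3] 8 [-0.7  0.6  0.3] 9 [-1.5  0.2  3.1] (29.02, 'Frack', array([-1. , -0.2, -0.5]), 'open', 0.0136, 'tcp', array([0.5821, 0.1389, 0.279 ]))
0 1.6; 1 3.4; 2 4.0; (30.02, 'Frack', array([ 2.4, -1.3,  3.5]), 'open', 0.0143, 'tcp', array([0.5792, 0.1391, 0.279 ]))
```

View pics/c6.png

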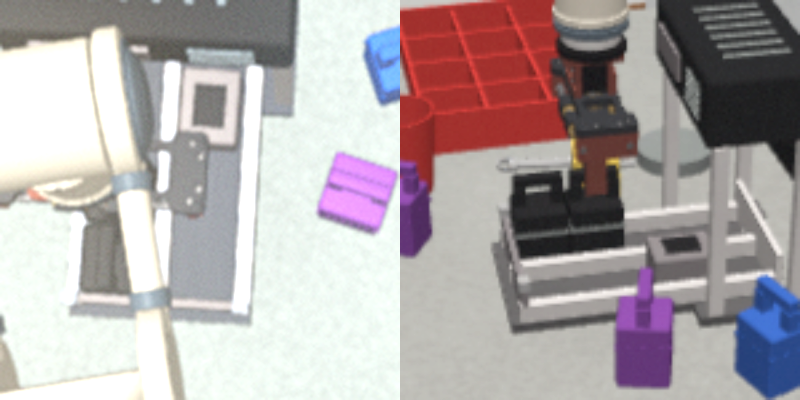

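The packs look upright and nearly touching. I'll creep a little further to tell floor friction from contact, then release and measure the gap.

```bash
python3 - <<'E'
from h import *
z=float(open("z.txt").read());m=lambda:np.mean([r.sense()["contact_force"] for _ in range(4)],0)
for i in range(8):
    r.servo_line(rk(-.0225-.0005*(i+1),.038,z),speed=.015);r.wait(.06)
    f=m();print(i,np.round([f@EX,f[2]],1),end="; ")
    if f@EX>5.5: break
print(st())
r.let_go();r.wait(.2);p=np.array(r.sense()["tcp_pos"]);print(st())
r.servo_line(p+[0,0,.15],speed=.12)
r.reach([.47,.09,.49],ori(YAW,0)[0]);r.wait(.2);w=snap("wrist","w5");print(st())
cv2.imwrite("pics/c7.png",cv2.convertScaleAbs(cv2.resize(w["frame"][0:210,190:400,::-1],(600,600),interpolation=2),alpha=2,beta=20))
E
```

```text
0 [2.7 3.3]; 1 [3.2 5.8]; 2 [3.7 5.1]; 3 [3.8 6.1]; 4 [4.2 5.9]; 5 [3.8 6.1]; 6 [5.6 5.3]; (32.28, 'Frack', array([ 5.6, -1.1,  5.3]), 'open', 0.0138, 'tcp', array([0.5758, 0.1393, 0.279 ]))
(33.69, 'Frack', array([-0. ,  0. ,  0.8]), 'open', 0.0879, 'tcp', array([0.5756, 0.1392, 0.2785]))
(35.93, 'Frack', array([ 0.1, -0. ,  0.4]), 'open', 0.0878, 'tcp', array([0.4712, 0.0904, 0.4881]))
```

View pics/c7.png

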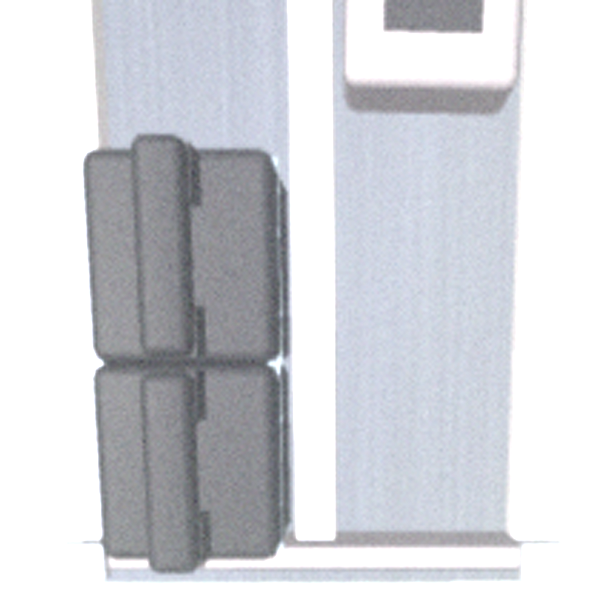

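The picture shows both packs square in the lane, with block edges meeting at crop row ~362 and the front pack at the stop. As a last numeric check, I'll confirm the stop hasn't shifted and the pack positions are right.

```bash
python3 - <<'E'
from h import *
rx=lambda s,u,v,z:round(1000*((plane(s,u,v,z)-O)@EX),1)
for n in("wr","w5"):
    s=load(n);g=s["frame"].astype(float).mean(2)
    o=[]
    for x in (-.03,-.038,-.046,-.05):
        u=proj(s,rk(-.115,x,.054))[0];p=g[170:215,int(round(u))]
        i=np.where(p>115)[0][0];fr=(115-p[i-1])/(p[i]-p[i-1]);o.append(rx(s,u,170+i-1+fr,.054))
    print(n,"stop inner top edge",o)
k=210/600
for nm,u,v in(("old front",235,556),("old back",235,368),("new front",235,358),("new back",235,150)): print(nm,rx(s,190+u*k,v*k,.087))
for nm,a,b in(("new handle",(161,145),(165,345)),("old handle",(168,380),(177,565))):
    A,B=[plane(s,190+q[0]*k,q[1]*k,.123) for q in(a,b)];d=A-B;print(nm,"yaw",np.degrees(np.arctan2(d[1],d[0])),"y",[(round(1000*((q-O)@EY),1)) for q in(A,B)])
E
```

```text
wr stop inner top edge [np.float64(-115.9), np.float64(-115.9), np.float64(-115.8), np.float64(-115.9)]
w5 stop inner top edge [np.float64(-115.8), np.float64(-115.8), np.float64(-115.8), np.float64(-115.8)]
old front -113.6
old back -56.7
new front -53.8
new back 3.8
new handle yaw -3.7029918111539843 y [np.float64(36.1), np.float64(37.2)]
old handle yaw -1.9753719032748231 y [np.float64(36.8), np.float64(36.5)]
```

```bash
python3 -c "
from h import *
print(r.hand_in())"
```

```text
the job is handed in; nothing more can be done
None
```

I've handed in the job: the old pack rests against the front stop, which didn't measurably move, and the new pack stands upright, square and touching or nearly so behind it; I noticed nothing else moved, and the last clock reading before hand-in was 35.9 s of the 61 s.

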